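Let off the ratchet press and take out the tile mould

ROBOT

A 7-joint arm with a two-finger parallel gripper is mounted at the origin on the work surface. World frame = base frame: x ahead of the robot, y to its left, z up, the work surface at z = 0. Lengths are in m, angles in rad, forces in N, time in s.
With the tool pointing down it reaches from about 0.425 to 0.875 m from the base axis. Payload 4.7 kg.
Tool frame: the origin (TCP) lies at the very end of the fingers, on their centre line; the grasp point (between the pads) lies 19 mm behind it; z points along the fingers, y is the line along which they close (so a half turn about z gives the same grasp; the last joint's range is limited). The gripper opens to 85 mm and grips with 20 to 120 N. Pads are 22 mm wide; open, the fingers measure 114 mm over their backs; the gripper's body (76 mm by 85 mm) begins 54 mm behind the grasp point. The pads swing forward as they close: fully open they stand 13 mm farther back than shut.
Start: joints at [1.21, 0.321, -0.07, 1.45, 0.023, 1.371, -0.057], TCP at [0.238, -0.605, 0.231] pointing down, gripper open.
Joint ranges: [-2.86, 2.86], [-0.3, 2.09], [-1.38, 1.24], [0.06, 2.45], [-1.56, 4.7], [0.09, 2.05], [-2.69, 2.69]. Speed limits (rad/s): [2.57, 2.57, 3.14, 3.14, 3.14, 3.14, 3.14].

INTERFACE

Orientations are given as a rotation vector (axis times angle).
In Python, from bench import env, imaging, spotter gives the robot as it stands. The module is installed in compiled form; this text tells all that it offers.
- The arm moves only by the tool servo_tool, never from a script. Its argument "plan" is a list of rows, each a list of 6 numbers: the shift along the tool's x, y, z each as a share of 2.5 cm, from -1 to 1, then the turn, a rotation vector about the tool's x, y, z each as a share of 180 degrees, from -1 to 1. A call has 1 to 10 rows; each row shifts and turns the commanded pose from where the row before left it, along the tool's axes as they then stand; what a row does not reach is not made up. A row lasts 1/10 s, in which the tool goes at most 50 mm and 8.59 degrees, less where a joint would pass 70% of its speed; a pose out of reach is approached as far as the arm can. A call with a number of a shift or a turn outside -1 to 1 is refused whole. A call with a gripper value outside its range is refused whole. "hand" is the opening, from -1 (shut) to 1 (fully open), set as the call begins (left out, the last holds). The fingers move at their own pace and stop on an object; "newtons" is the grip in N (left out, the last holds). Time passes only in rows, so rows that do not move let the fingers close. It gives the time, the measured TCP pose, the force, the opening and the grip force at its end, in the units of the state.
- env.get_state(): the state, without advancing time (a new reading comes with each control period).
- imaging.camera(name): name is "scene" or "top" or "wrist"; returns a dict with "image" (384x512x3 uint8, red, green, blue), "mtx" (3x3 intrinsics, pixels), "rvec" (rotation vector, rad) and "tvec" (3), from world to camera coordinates, as OpenCV has them. Camera axes: x right, y down, z forward; pixel columns grow to the right and rows downward; lengths in m; the calibration is good to about 2 mm. A picture is of the moment at which its call begins. There is no depth.
- env.sign_off(): hands the job in; it is judged then, once.
Trained networks look in a picture, given as the dict that the camera call returned (one of the last four; its "shot" number tells which), for a name from the list of things; names that differ only in an ending like _2 or _b are one class to them, and where a whole thing is asked for, a point or a joint stands for the part that bears it (a point fixed in the world has none). Each returns a list of dicts, best first, with "conf" (0 to 1); they miss things now and then, are a little off and sometimes report something else, mostly with a low value. They report only what shows in the picture. A call takes as long as a camera call. They do not tell look-alikes from the thing itself.
- spotter.spot_in(picture, query): "rect" ([centre column, centre row, width, height] in pixels, round what is visible of it).
- spotter.outline_of(picture, query): "region" (384x512 bool, what is visible of it) and "rect" ([centre column, centre row, width, height] in pixels, round what is visible of it).
The state is a dict: "clock": time; "joints": joint angles; "qvel": joint speeds; "tau": joint torques, N m; "ee_pos": TCP position; "ee_rot": TCP orientation; "ft_force": force on the tool from outside, world axes, zero at the start; "torque": the same for the moment, N m; "opening": finger opening in m; "gripper_force": force on a finger pad.
Only numpy, scipy, OpenCV 4.12 (cv2) and the standard library are available. Lean on these libraries where they do the work, as an engineer would, in place of code of your own. Each camera call takes 0.05 s, during which the arm holds its last target. There are 200 camera calls.

TASK

The bench press is holding a closed tile mould clamped under its ram. Press the thumb bar of the sprung pawl down to lift the pawl off the ratchet wheel, with no more force than it takes (do not jam it down on its stop), and keep it off until the ram has gone all the way up; then let the pawl fall back on the wheel. Now slide the mould out by its handle and set it down flat in the low wide tray, leaving the press and everything else standing where it is.

Things in the scene. Friction and masses are not known exactly. Their poses are not given: they have to be found in the camera images.
- press_bed (a point): centre of the flat bed of the press, under the ram, 18 mm above the table. The press: a fixed grey C-frame, base 180 x 112 mm (x -55 to 125, y +-56). Axes: -x out of its open front, +x to the column, z up. Two guides beside the mould (inner faces y = +-34.5 mm, 8 mm high) and a stop behind it; the mould leaves towards -x, and has 2 mm play in the guides
- press_head (a point): centre of the top of the press's head, 215 mm above the table, over the column side of the ram; head 80 mm high, 141 x 52 mm (x +-71, y +-26). Ram top: x = -47 mm, up to 72 mm above. On the -y side the ratchet wheel, 66 mm across, 12 thick, 16 teeth 6 mm deep; on the +y side, on the same shaft, a 124 mm handwheel that turns as the ram rises, its top 25 mm above the head
- thumb_bar (a point): middle of the top of the pawl's thumb bar, a round steel cross bar 12 mm thick and 32 mm long (along y) on the tail of the dark steel pawl, beside the top of the column, on the ratchet wheel's side; at rest at x = 124, y = -46 mm of press_bed and 226 mm above the table, free above and 20 mm below. Moves with the pawl. More than 18 N on the pawl strains it
- pawl (a joint): turn of the pawl, rad. 0: nose in the teeth. Pressing the thumb bar (52 mm from the pin) down raises it: nose clear of the teeth at about 0.12 (bar 6.2 mm down), stop at 0.14 (7.3 mm). Its spring takes 3 N at the bar to start, 8 N at clear, 9 N at the stop; while the wheel's load is on the nose, friction adds 3 to 5 N until it slips out
- ram (a joint): height of the ram above its clamped position, m. 0: clamped. With the pawl off, a spring lifts it slowly by itself, in about 2 s, to the top at 0.0216; if the pawl falls in early it stops the ram part way, and can be pressed again. The sprung follower plate under it (52 mm across) leaves the mould when the ram is 6 mm up and ends 15 mm above the mould
- mould_mid (a point): middle of the closed aluminium mould, 64 x 64 x 36 mm (0.15 to 0.26 kg with its handle), half-way up (18 mm above its underside). Its axes: -x to its handle, z up. The mould is clamped on the bed at the start, with its axes along those of the press
- mould_grip (a point): centre of the mould's handle where it is gripped: a black bar 14 mm wide (y), 12 mm thick, sticking out of the mould's -x side and the front of the press (31 to 111 mm from the mould's middle). This point is 90 mm from the mould's middle and 26 mm above its underside (44 mm above the table at the start). Axes of the mould
- tray_in (a point): centre of the inner floor of the low grey tray, 4 mm above the table. Tray 320 mm along its x, 250 mm along its y, walls 4 mm thick, rim 22 mm above the table; fixed. The cup stands near its +x +y corner (about x = 115, y = 70 mm), the rest is free
- cup_a: a white paper cup, 72 mm across the rim and 90 mm tall, standing in one corner of the tray: leave it standing there; origin at the centre of its underside
- cup_b: a white paper cup, 72 mm across and 90 mm tall, on the table: bystander; origin at the centre of its underside
- essence_a: a small round brown bottle with black cap, 32 mm across, 85 mm tall: bystander; origin at the centre of its underside
- essence_b: a small round brown bottle with black cap, 32 mm across, 95 mm tall: bystander; origin at the centre of its underside
- essence_c: a small round brown bottle with black cap, 32 mm across, 85 mm tall: bystander; origin at the centre of its underside
- soap: a washing-up liquid bottle, 64 mm across, 200 mm tall: bystander; origin at the centre of its underside
- tub: a clear open plastic tub, 130 x 100 x 55 mm: bystander; origin at the centre of its underside
- milk: a white plastic milk bottle, 87 mm square, 222 mm tall: bystander; origin at the centre of its underside
There are look-alikes about, which are no part of the job. There is more than one size of the part that bears mould_mid; the job needs the smaller.

How it is judged:
On the way, in this order (a step that is already met when the one before it is completed fails the run):
1. the pawl is lifted and kept off until the ram is fully up, with the mould still in its place on the bed (value of joint ram above 0.0205 m and horizontal distance between mould_mid and press_bed below 0.012 m), for 0.2 s.
2. the mould is drawn out of the front of the press, clear of the ram (x of mould_mid in the frame of press_bed below -0.06 m), for 0.1 s.
At the end, for the whole second after the job is handed in: the ram is up (at least 19.5 mm), the pawl is back down on the wheel (under 0.03 rad), and the mould lies flat (within 0.08 rad and 4 mm in height) and still on the floor of the tray, its middle within 130 mm (x) and 100 mm (y) of the tray's centre (value of joint ram above 0.0195 m and value of joint pawl below 0.03 rad and x of mould_mid in the frame of tray_in between -0.13 and 0.13 m and y of mould_mid in the frame of tray_in between -0.1 and 0.1 m and z of mould_mid in the frame of tray_in between 0.014 and 0.022 m and angle between mould_mid's own z axis and vertical below 0.08 rad and linear speed of mould below 0.02 m/s); the robot touches nothing.
It fails at once if more than 18 N put on the pawl (contact force between any of the fingers, the arm and pawl above 18 N).
It fails at once if the mould pulled about (more than 8 mm) while still clamped (value of joint ram below 0.006 m and distance of mould_mid from where it was at the start of the episode above 0.008 m).
It fails at once if the mould dropped (falling free faster than 0.6 m/s) (linear speed of mould above 0.6 m/s and contact force between the fingers and mould below 0.1 N).
It fails at once if a bystander pushed more than 25 mm or tipped over (distance of any of cup_a, cup_b, essence_a, essence_b, essence_c, soap, tub, milk from where it was at the start of the episode above 0.025 m or angle between any of cup_a, cup_b, essence_a, essence_b, essence_c, soap, tub, milk's own z axis and vertical above 0.4 rad).
It also fails if it takes over 70 s, if anything falls off the work surface, if the arm or the gripper's body presses on something with over 40 N, if the wrist force passes 120 N, or if a joint passes its speed limit or range.

## Working session

There is one attempt and no reset: what is moved stays moved. The work goes in short steps, Python scripts to look and compute and a tool call to move; the robot and the scene stay as the last step left them, time stands still between calls to the robot, and variables do not carry over. Pictures are saved under pics/ and viewed, at most 14 in all, crops included, and the job is handed in when it is done.

Besides the shell and the picture viewer there is one more tool, called after "Request:" in YAML: its name, and indented under it one key for each argument. servo_tool: Moves the arm, as the interface text tells. Shift numbers are shares of 2.5 cm and turn numbers shares of 180 degrees, none past 1 either way. Its arguments: {"type":"object","properties":{"plan":{"type":"array"},"hand":{"type":"number"},"newtons":{"type":"number"}},"required":["plan"]}

```bash
mkdir -p pics; ls
cat > h.py <<'E'
import numpy as np, cv2
from bench import env, imaging, spotter
from scipy.spatial.transform import Rotation as R
def save(p,name,crop=None,k=1):
    im=p["image"][:,:,::-1]
    if crop: a,b,c,d=crop; im=im[b:d,a:c]
    if k!=1: im=cv2.resize(im,None,fx=k,fy=k,interpolation=cv2.INTER_CUBIC)
    cv2.imwrite("pics/"+name,im)
def proj(p,X):
    return cv2.projectPoints(np.array(X,float).reshape(-1,3),p["rvec"],p["tvec"],p["mtx"],None)[0].reshape(-1,2)
def ray(p,uv):
    Rm=cv2.Rodrigues(np.array(p["rvec"],float))[0]; t=np.array(p["tvec"],float).ravel()
    d=Rm.T@np.linalg.inv(p["mtx"])@np.array([uv[0],uv[1],1.]); return -Rm.T@t,d
def atz(p,uv,z):
    o,d=ray(p,uv); return o+d*(z-o[2])/d[2]
E
python3 - <<'E'
from h import *
s=env.get_state(); print({k:np.round(v,3).tolist() for k,v in s.items()})
ims=[]
for n in("scene","top"):
    p=imaging.camera(n); ims.append(p["image"][:,:,::-1]); print(n,np.round(ray(p,(256,192)),3).tolist(), p["mtx"][0,0])
    for q in("mould_mid","thumb_bar","mould_grip","pawl","press_head","tray_in","cup_a"):
        try: print(q,[(np.round(d["rect"]).tolist(),round(d["conf"],2)) for d in spotter.spot_in(p,q)][:4])
        except Exception as e: print(q,e)
    save(p,n+"0.png",k=1.56)
E
```

```text
pics
{'clock': 0.0, 'joints': [1.21, 0.322, -0.07, 1.452, 0.023, 1.371, -0.057], 'qvel': [-0.0, 0.0, 0.003, -0.002, 0.002, 0.001, -0.003], 'tau': [-0.001, -49.359, -0.383, -31.433, 0.013, 0.011, 0.0], 'ee_pos': [0.238, -0.604, 0.23], 'ee_rot': [-3.085, -0.585, 0.001], 'ft_force': [-0.09, -1.074, 0.128], 'torque': [0.022, 0.021, 0.033], 'gripper_force': 0.0, 'opening': 0.085}
scene [[1.574, -0.913, 1.066], [-0.649, 0.524, -0.552]] 499.4886305301059
mould_mid [([306.0, 212.0, 36.0, 22.0], 0.8), ([273.0, 154.0, 40.0, 21.0], 0.78), ([367.0, 161.0, 19.0, 45.0], 0.37)]
thumb_bar [([309.0, 179.0, 17.0, 56.0], 0.33)]
mould_grip [([269.0, 152.0, 37.0, 23.0], 0.57), ([304.0, 212.0, 33.0, 20.0], 0.52)]
pawl []
press_head [([318.0, 189.0, 63.0, 82.0], 0.69), ([338.0, 161.0, 28.0, 14.0], 0.39)]
tray_in [([223.0, 256.0, 120.0, 83.0], 0.66)]
cup_a [([263.0, 244.0, 26.0, 36.0], 0.74), ([264.0, 188.0, 18.0, 30.0], 0.66)]
top [[0.259, -0.015, 1.961], [0.112, -0.025, -0.994]] 473.28697633602536
mould_mid [([165.0, 271.0, 44.0, 25.0], 0.69), ([220.0, 171.0, 25.0, 12.0], 0.51)]
thumb_bar [([220.0, 172.0, 20.0, 12.0], 0.21)]
mould_grip [([222.0, 173.0, 23.0, 10.0], 0.69), ([165.0, 272.0, 53.0, 28.0], 0.6)]
pawl [([178.0, 158.0, 27.0, 8.0], 0.55)]
press_head [([193.0, 172.0, 56.0, 39.0], 0.92)]
tray_in [([292.0, 182.0, 65.0, 80.0], 0.71)]
cup_a [([274.0, 153.0, 14.0, 19.0], 0.78), ([215.0, 219.0, 16.0, 19.0], 0.62), ([177.0, 159.0, 25.0, 5.0], 0.48)]
```

View pics/scene0.png

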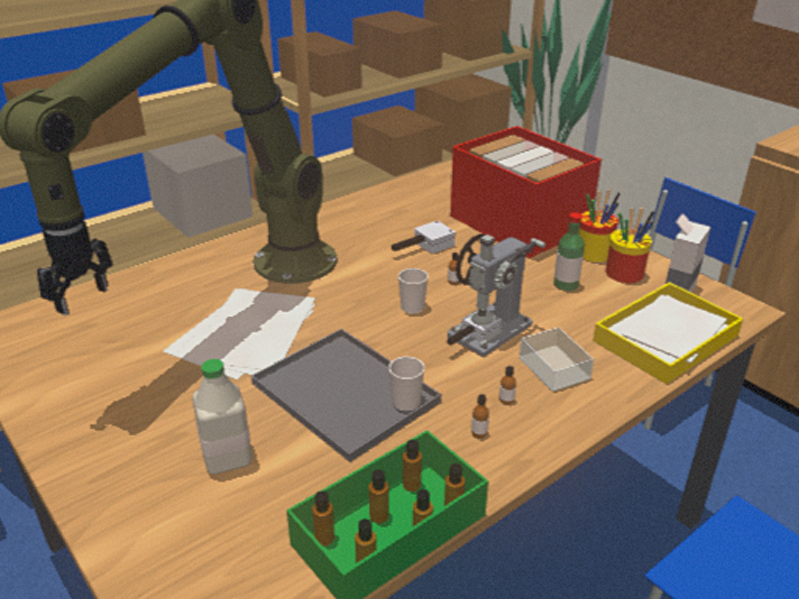

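View pics/top0.png

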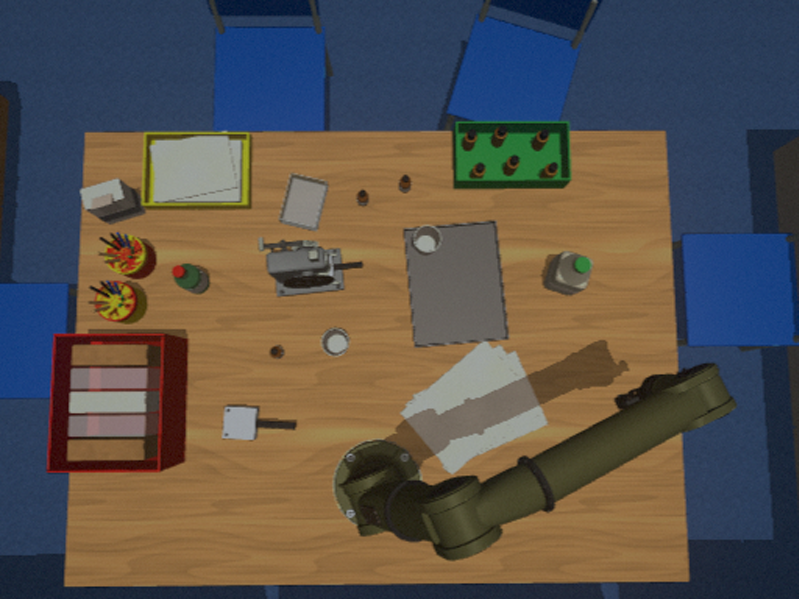

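The scene picture shows the press (scene 500,290; top 305,268 in the enlarged view) with its handle to world -y, the tray (top 458,283) with cup_a (427,238), and cup_b (335,341). There are two candidate moulds: A in the press (top px 220,171, full resolution) and B loose on the table (top 165,271, larger). A fits, because it is clamped under the ram and smaller. I'll confirm that in an enlarged crop.

Run:
```python
from h import *
p=imaging.camera("scene"); q=imaging.camera("top")
a=cv2.resize(p["image"][145:230,270:360],None,fx=6,fy=6,interpolation=3)
b=cv2.resize(q["image"][145:195,160:240],None,fx=5,fy=5,interpolation=3)
im=np.zeros((510,950,3),np.uint8); im[:510,:540]=a; im[:250,545:945]=b
im=cv2.resize(im,(800,429)); cv2.imwrite("pics/crop1.png",im[:,:,::-1])
for n,uv in dict(grip_tip=(232,170),).items(): print(n,atz(q,uv,.044).round(3))
for uv in [(404,231),(496,222),(507,340),(415,346)]: print("tray corner",atz(q,np.array(uv)/1.5625,.022).round(3))
```

```text
grip_tip [0.567 0.035 0.044]
tray corner [ 0.664 -0.075  0.022]
tray corner [ 0.687 -0.321  0.022]
tray corner [ 0.371 -0.343  0.022]
tray corner [ 0.357 -0.101  0.022]
```

View pics/crop1.png

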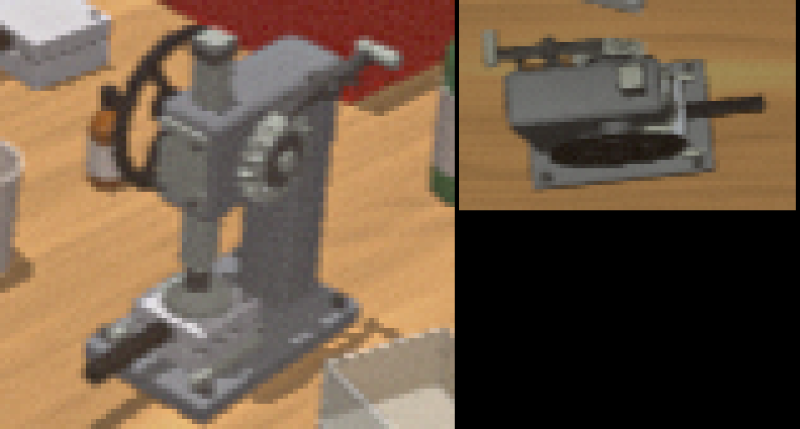

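The crop confirms mould A, the smaller block with a black handle clamped under the ram. The thumb bar is at crop (378,53) in the scene view and (490,48) in the top view. Next I'll fit the press pose.

Run:
```python
from h import *
from scipy.optimize import least_squares
p=imaging.camera("scene"); q=imaging.camera("top")
T=lambda x,y:(160+(x-459)/4.21,145+y/4.21)
S=lambda x,y:(270+x/5.053,145+y/5.053)
obs=[(q,T(490,48),(.124,-.046,.226)),(q,T(764,104),(-.111,0,.047)),(q,T(706,60),(-.055,-.056,.014)),(q,T(714,170),(-.055,.056,.014)),(q,T(533,190),(.125,.056,.014)),
(p,S(378,53),(.124,-.046,.225)),(p,S(96,368),(-.111,0,.042)),(p,S(205,418),(-.055,-.056,.007)),(p,S(355,305),(.125,-.056,.01))]
def w(v,X): c,s=np.cos(v[2]),np.sin(v[2]); return (v[0]+c*X[0]-s*X[1],v[1]+s*X[0]+c*X[1],X[2])
f=lambda v:np.concatenate([proj(c,w(v,X))[0]-uv for c,uv,X in obs])
r=least_squares(f,[.58,.15,1.6],loss="soft_l1"); v=r.x
print(v.round(4)); print(f(v).reshape(-1,2).round(1).tolist())
for n,X in dict(thumb=(.124,-.046,.226),grip=(-.09,0,.044)).items(): print(n,np.round(w(v,X),4))
# tray
tc=[(404,231),(496,222),(507,340),(415,346)]
g=[(.16,.125),(.16,-.125),(-.16,-.125),(-.16,.125)]
f2=lambda u:np.concatenate([proj(q,w(u,(*a,.022)))[0]-np.array(b)/1.5625 for a,b in zip(g,tc)])
r=least_squares(f2,[.52,-.2,0.]); print("tray",r.x.round(3),r.fun.round(1))
for n,uv in dict(cupb=(335,341),soap=(180,271),essc=(277,352)).items():print(n,atz(q,np.array(uv)/1.5625,.09).round(3))
print("tub",atz(q,np.array((304,200))/1.5625,.05).round(3),"milk",atz(q,np.array((580,265))/1.5625,.22).round(3))
```

```text
[0.5579 0.1446 1.6784]
[[-0.5, 0.0], [-0.2, -0.4], [-1.0, -0.4], [-0.0, -0.1], [-0.3, 0.0], [-0.5, -1.4], [-2.0, 1.9], [-1.1, 0.1], [0.7, 0.7]]
thumb [0.5903 0.2729 0.226 ]
grip [0.5676 0.0552 0.044 ]
tray [ 0.52  -0.21   0.076] [-0.4 -1.5  0.2 -0.4  1.   0.3 -0.8  1.5]
cupb [0.367 0.104 0.09 ]
soap [0.548 0.5   0.09 ]
essc [0.341 0.25  0.09 ]
tub [0.743 0.19  0.05 ] milk [ 0.538 -0.489  0.22 ]
```

Request:
servo_tool:
  plan:
    - [0, 0, -0.44, 0, 0, -0.046]
    - [0, 0, -0.44, 0, 0, -0.046]
    - [0, 0, -0.44, 0, 0, -0.046]
    - [0, 0, -0.44, 0, 0, -0.046]
    - [0, 0, -0.44, 0, 0, -0.046]
    - [0, 0, -0.44, 0, 0, -0.046]
    - [0, 0, -0.44, 0, 0, -0.046]
    - [0, 0, -0.44, 0, 0, -0.046]
    - [0, 0, -0.44, 0, 0, -0.046]
  hand: -1
  newtons: 20

```text
clock: 1.9
ee_pos: [0.2379, -0.6049, 0.3308]
ee_rot: [2.095, 2.341, -0.0]
ft_force: [0.8, -1.3, -0.3]
opening: -0.0001
gripper_force: 0.0
```

```bash
cat >> h.py <<'E'
def go(*tgts, yaw=None):
    "tool-axis shifts (in shares) from the measured pose to world targets"
    s=env.get_state(); M=R.from_rotvec(s["ee_rot"]).as_matrix(); x=np.array(s["ee_pos"])
    print("t",round(s["clock"],2),"pos",x.round(4),"F",np.round(s["ft_force"],1),"j",np.round(s["joints"],2),"op",round(float(s["opening"]),4))
    print("toolx",M[:,0].round(3),"tooly",M[:,1].round(3),"z",M[:,2].round(4))
    for t in tgts:
        d=M.T@(np.array(t)-x)/.025; print("to",t,"shares",d.round(2),"rows>=",int(np.ceil(np.abs(d).max()))); x=np.array(t)
E
python3 -c "
from h import *
go((.48,-.35,.33),(.59,.273,.33))"
```

```text
t 1.9 pos [ 0.2379 -0.6049  0.3308] F [ 0.8 -1.3 -0.3] j [ 1.33  0.31 -0.23  1.28  0.07  1.56  1.22] op -0.0001
toolx [-0.11   0.994 -0.   ] tooly [ 0.994  0.11  -0.   ] z [-0.e+00 -2.e-04 -1.e+00]
to (0.48, -0.35, 0.33) shares [ 9.07 10.75  0.03] rows>= 11
to (0.59, 0.273, 0.33) shares [24.28  7.12 -0.  ] rows>= 25
```

Request:
servo_tool:
  plan:
    - [0.8, 0.9, 0, 0, 0, 0]
    - [0.8, 0.9, 0, 0, 0, 0]
    - [0.8, 0.9, 0, 0, 0, 0]
    - [0.8, 0.9, 0, 0, 0, 0]
    - [0.8, 0.9, 0, 0, 0, 0]
    - [0.8, 0.9, 0, 0, 0, 0]
    - [0.8, 0.9, 0, 0, 0, 0]
    - [0.8, 0.9, 0, 0, 0, 0]
    - [0.8, 0.9, 0, 0, 0, 0]
    - [0.8, 0.9, 0, 0, 0, 0]

```text
clock: 2.9
ee_pos: [0.4415, -0.3815, 0.3305]
ee_rot: [2.102, 2.334, -0.0]
ft_force: [-0.3, 0.1, -1.0]
opening: -0.0001
gripper_force: 0.0
```

Request:
servo_tool:
  plan:
    - [1, 0.3, 0, 0, 0, 0]
    - [1, 0.3, 0, 0, 0, 0]
    - [1, 0.3, 0, 0, 0, 0]
    - [1, 0.3, 0, 0, 0, 0]
    - [1, 0.3, 0, 0, 0, 0]
    - [1, 0.3, 0, 0, 0, 0]
    - [1, 0.3, 0, 0, 0, 0]
    - [1, 0.3, 0, 0, 0, 0]
    - [1, 0.3, 0, 0, 0, 0]
    - [1, 0.3, 0, 0, 0, 0]

```text
clock: 3.9
ee_pos: [0.4894, -0.125, 0.3305]
ee_rot: [2.102, 2.334, -0.0]
ft_force: [0.6, 0.9, 0.5]
opening: 0.0002
gripper_force: 0.0
```

Request:
servo_tool:
  plan:
    - [1, 0.3, 0, 0, 0, 0]
    - [1, 0.3, 0, 0, 0, 0]
    - [1, 0.3, 0, 0, 0, 0]
    - [1, 0.3, 0, 0, 0, 0]
    - [1, 0.3, 0, 0, 0, 0]
    - [1, 0.3, 0, 0, 0, 0]
    - [1, 0.3, 0, 0, 0, 0]
    - [1, 0.3, 0, 0, 0, 0]

```text
clock: 4.7
ee_pos: [0.5282, 0.0802, 0.3305]
ee_rot: [2.102, 2.334, 0.0]
ft_force: [0.9, 0.0, -0.2]
opening: 0.0001
gripper_force: 0.0
```

Run:
```python
from h import *
go((.59,.273,.33))
p=imaging.camera("wrist"); save(p,"w1.png",k=1.5)
for n,X in dict(thumb=(.59,.273,.226),).items(): print(proj(p,X)*1.5, proj(p,env.get_state()["ee_pos"])*1.5)
print(spotter.spot_in(p,"thumb_bar")[:2])
```

```text
t 4.7 pos [0.5282 0.0802 0.3305] F [ 0.9  0.  -0.2] j [ 0.57  0.1  -0.82  1.55  0.07  1.52 -0.15] op 0.0001
toolx [-0.104  0.995 -0.001] tooly [0.995 0.104 0.001] z [ 7.e-04 -5.e-04 -1.e+00]
to (0.59, 0.273, 0.33) shares [7.41 3.26 0.02] rows>= 8
[[555.20461449 -92.12952788]] [[385.24527154 346.2432306 ]]
[{'rect': [351.5, 43.1, 25.7, 86.3], 'conf': 0.8}, {'rect': [395.2, 199.3, 41.6, 25.0], 'conf': 0.59}]
```

View pics/w1.png

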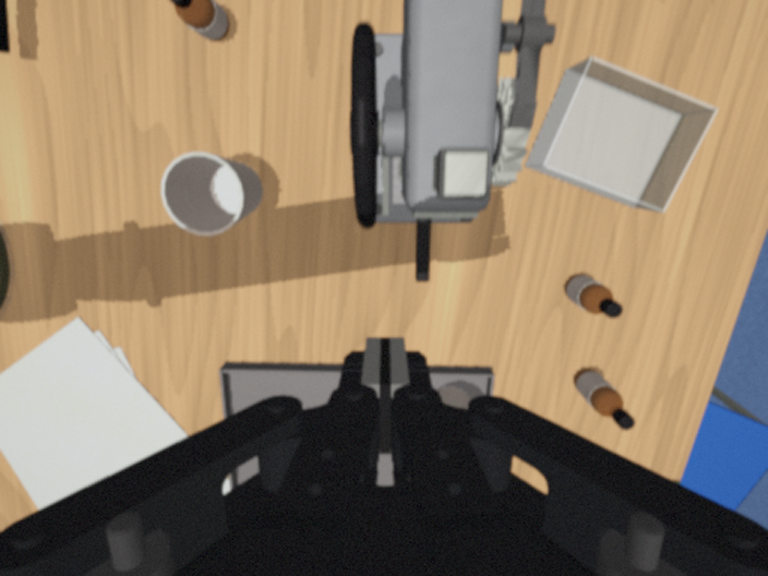

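The wrist view shows the press aligned with the tool axes, the handle tip at (423,278), the ram top at (464,172) and the pawl at (525,80). The thumb bar is above the frame, so I'll move closer.

Request:
servo_tool:
  plan:
    - [0.9, 0.6, 0, 0, 0, 0]
    - [0.9, 0.6, 0, 0, 0, 0]
    - [0.9, 0.6, 0, 0, 0, 0]
    - [0.9, 0.6, 0, 0, 0, 0]
    - [0.9, 0.6, 0, 0, 0, 0]

```text
clock: 5.3
ee_pos: [0.5918, 0.1983, 0.3301]
ee_rot: [2.104, 2.332, -0.001]
ft_force: [0.3, -1.2, -0.1]
opening: 0.0002
gripper_force: 0.0
```

Run:
```python
from h import *
go((.59,.273,.33))
p=imaging.camera("wrist"); save(p,"w2.png",k=1.5)
print(proj(p,(.5903,.2729,.226))*1.5, proj(p,env.get_state()["ee_pos"])*1.5)
print([(np.array(d["rect"])*1.5,d["conf"]) for d in spotter.spot_in(p,"thumb_bar")[:2]])
```

```text
t 5.3 pos [0.5918 0.1983 0.3301] F [ 0.3 -1.2 -0.1] j [ 0.29  0.35 -0.87  1.33  0.27  1.58 -0.45] op 0.0002
toolx [-0.103  0.995 -0.001] tooly [ 0.995  0.103 -0.   ] z [ 0.     -0.0011 -1.    ]
to (0.59, 0.273, 0.33) shares [2.98 0.23 0.  ] rows>= 3
[[395.47783981 151.87637047]] [[385.9668829  347.51402084]]
[(array([399.75, 228.9 ,  63.9 , 175.65]), 0.96), (array([384.15, 476.1 ,  14.4 ,  20.4 ]), 0.56)]
```

View pics/w2.png

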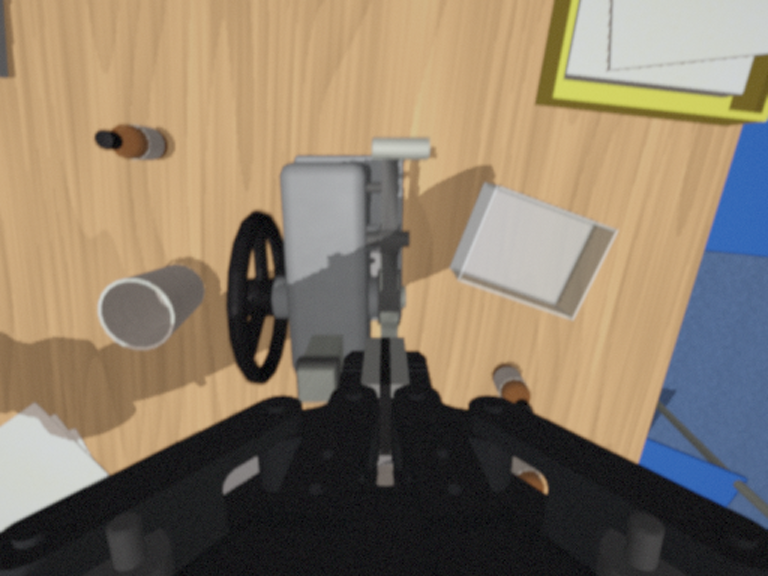

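The bar shows at (401,147), about 3 mm beyond the estimate in both tool x and y, so I'll correct for that and descend.

Request:
servo_tool:
  plan:
    - [0.8, 0.12, 0, 0, 0, 0]
    - [0.8, 0.12, 0, 0, 0, 0]
    - [0.8, 0.12, 0, 0, 0, 0]
    - [0.8, 0.12, 0, 0, 0, 0]
    - [0, 0, 0.8, 0, 0, 0]
    - [0, 0, 0.8, 0, 0, 0]
    - [0, 0, 0.8, 0, 0, 0]
    - [0, 0, 0.8, 0, 0, 0]
    - [0, 0, 0.4, 0, 0, 0]
    - [0, 0, 0, 0, 0, 0]

```text
clock: 6.4
ee_pos: [0.5943, 0.2777, 0.2388]
ee_rot: [-2.104, -2.333, 0.005]
ft_force: [-0.9, -0.2, 0.6]
opening: -0.0002
gripper_force: 0.0
```

Run:
```python
from h import *
go((.593,.276,.226))
```

```text
t 6.4 pos [0.5943 0.2777 0.2388] F [-0.9 -0.2  0.6] j [ 0.14  0.46 -0.86  1.4   0.35  1.44 -0.61] op -0.0002
toolx [-0.103  0.995 -0.002] tooly [ 0.995  0.103 -0.002] z [-0.0022 -0.0022 -1.    ]
to (0.593, 0.276, 0.226) shares [-0.06 -0.06  0.51] rows>= 1
```

Request:
servo_tool:
  plan:
    - [0, 0, 0.08, 0, 0, 0]
    - [0, 0, 0.08, 0, 0, 0]
    - [0, 0, 0.08, 0, 0, 0]
    - [0, 0, 0.08, 0, 0, 0]
    - [0, 0, 0.04, 0, 0, 0]
    - [0, 0, 0.04, 0, 0, 0]
    - [0, 0, 0, 0, 0, 0]

```text
clock: 7.1
ee_pos: [0.5944, 0.2797, 0.2301]
ee_rot: [-2.102, -2.335, 0.0]
ft_force: [-0.7, 0.5, 0.9]
opening: 0.0002
gripper_force: 0.0
```

Request:
servo_tool:
  plan:
    - [0, 0, 0.04, 0, 0, 0]
    - [0, 0, 0.04, 0, 0, 0]
    - [0, 0, 0, 0, 0, 0]

```text
clock: 7.4
ee_pos: [0.5945, 0.2796, 0.2281]
ee_rot: [2.102, 2.335, -0.0]
ft_force: [-0.2, -0.2, -0.1]
opening: -0.0002
gripper_force: 0.0
```

Request:
servo_tool:
  plan:
    - [0, 0, 0.04, 0, 0, 0]
    - [0, 0, 0.04, 0, 0, 0]
    - [0, 0, 0, 0, 0, 0]

```text
clock: 7.7
ee_pos: [0.5945, 0.2797, 0.2262]
ee_rot: [2.102, 2.335, -0.0]
ft_force: [-0.2, 0.4, -0.7]
opening: 0.0003
gripper_force: 0.0
```

Request:
servo_tool:
  plan:
    - [0, 0, 0.04, 0, 0, 0]
    - [0, 0, 0.04, 0, 0, 0]
    - [0, 0, 0, 0, 0, 0]

```text
clock: 8.0
ee_pos: [0.5946, 0.2798, 0.2257]
ee_rot: [2.102, 2.334, 0.001]
ft_force: [-1.3, -1.3, 5.5]
opening: 0.0
gripper_force: 3.1
```

Request:
servo_tool:
  plan:
    - [0, 0, 0.04, 0, 0, 0]
    - [0, 0, 0, 0, 0, 0]

```text
clock: 8.2
ee_pos: [0.5946, 0.2799, 0.2252]
ee_rot: [2.102, 2.334, 0.002]
ft_force: [-2.0, -1.3, 8.0]
opening: 0.0001
gripper_force: 4.0
```

Request:
servo_tool:
  plan:
    - [0, 0, 0.04, 0, 0, 0]
    - [0, 0, 0, 0, 0, 0]

```text
clock: 8.4
ee_pos: [0.5946, 0.28, 0.2246]
ee_rot: [2.101, 2.334, 0.002]
ft_force: [-2.9, -2.0, 9.7]
opening: -0.0001
gripper_force: 4.9
```

Request:
servo_tool:
  plan:
    - [0, 0, 0.03, 0, 0, 0]
    - [0, 0, 0, 0, 0, 0]

```text
clock: 8.6
ee_pos: [0.5947, 0.2801, 0.2241]
ee_rot: [2.101, 2.334, 0.002]
ft_force: [-3.2, -0.9, 11.4]
opening: 0.0001
gripper_force: 5.3
```

Request:
servo_tool:
  plan:
    - [0, 0, 0.03, 0, 0, 0]
    - [0, 0, 0, 0, 0, 0]

```text
clock: 8.8
ee_pos: [0.5947, 0.2802, 0.2236]
ee_rot: [2.101, 2.334, 0.003]
ft_force: [-2.9, -2.4, 11.4]
opening: -0.0001
gripper_force: 5.8
```

Request:
servo_tool:
  plan:
    - [0, 0, 0.03, 0, 0, 0]
    - [0, 0, 0, 0, 0, 0]

```text
clock: 9.0
ee_pos: [0.5946, 0.2803, 0.2228]
ee_rot: [2.101, 2.334, 0.003]
ft_force: [-3.6, -1.6, 10.1]
opening: -0.0001
gripper_force: 5.4
```

Request:
servo_tool:
  plan:
    - [0, 0, 0.03, 0, 0, 0]
    - [0, 0, 0, 0, 0, 0]

```text
clock: 9.2
ee_pos: [0.5946, 0.2804, 0.2221]
ee_rot: [2.101, 2.334, 0.003]
ft_force: [-3.2, -2.4, 10.0]
opening: -0.0001
gripper_force: 5.6
```

Request:
servo_tool:
  plan:
    - [0, 0, 0.03, 0, 0, 0]
    - [0, 0, 0, 0, 0, 0]

```text
clock: 9.4
ee_pos: [0.5946, 0.2806, 0.2214]
ee_rot: [2.101, 2.334, 0.003]
ft_force: [-3.6, -1.6, 11.0]
opening: 0.0001
gripper_force: 5.6
```

Request:
servo_tool:
  plan:
    - [0, 0, 0.03, 0, 0, 0]
    - [0, 0, 0, 0, 0, 0]

```text
clock: 9.6
ee_pos: [0.5946, 0.2806, 0.2211]
ee_rot: [2.101, 2.334, 0.004]
ft_force: [-3.9, -1.5, 12.8]
opening: -0.0002
gripper_force: 6.5
```

Request:
servo_tool:
  plan:
    - [0, 0, 0.02, 0, 0, 0]
    - [0, 0, 0, 0, 0, 0]

```text
clock: 9.8
ee_pos: [0.5946, 0.2806, 0.2203]
ee_rot: [2.101, 2.334, 0.004]
ft_force: [-2.9, -1.1, 11.5]
opening: 0.0001
gripper_force: 5.7
```

Request:
servo_tool:
  plan:
    - [0, 0, 0.02, 0, 0, 0]
    - [0, 0, 0, 0, 0, 0]

```text
clock: 10.0
ee_pos: [0.5946, 0.2806, 0.2189]
ee_rot: [2.101, 2.334, 0.004]
ft_force: [-1.9, -0.6, 7.9]
opening: 0.0002
gripper_force: 4.1
```

Run:
```python
from h import *
f=[]
for i in range(3):
    p=imaging.camera("scene"); s=env.get_state(); f.append(s["ft_force"]); 
    c=p["image"][145:200,285:340].astype(int)
    if i: print("scene diff",abs(c-c0).mean().round(2), "z",round(s["ee_pos"][2],4))
    c0=c
print(np.mean(f,0).round(1)); np.save("sc0.npy",p["image"]); save(p,"s3.png",(270,130,370,230),5)
```

```text
scene diff 3.91 z 0.2189
scene diff 3.77 z 0.2189
[-2.  -0.   8.4]
```

View pics/s3.png

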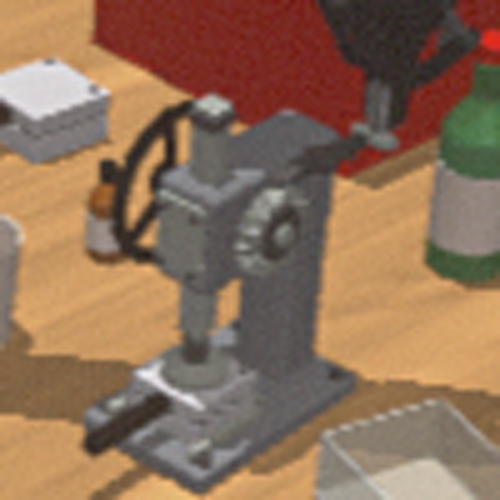

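The force dropped to 8 N, so the pawl has slipped clear with the fingertip on the bar at (375,135). I'll hold here while the ram rises.

Request:
servo_tool:
  plan:
    - [0, 0, 0, 0, 0, 0]
    - [0, 0, 0, 0, 0, 0]
    - [0, 0, 0, 0, 0, 0]
    - [0, 0, 0, 0, 0, 0]
    - [0, 0, 0, 0, 0, 0]
    - [0, 0, 0, 0, 0, 0]
    - [0, 0, 0, 0, 0, 0]
    - [0, 0, 0, 0, 0, 0]
    - [0, 0, 0, 0, 0, 0]
    - [0, 0, 0, 0, 0, 0]

```text
clock: 11.15
ee_pos: [0.5946, 0.2807, 0.2189]
ee_rot: [2.101, 2.335, 0.004]
ft_force: [-2.1, 0.9, 8.9]
opening: 0.0001
gripper_force: 4.1
```

Request:
servo_tool:
  plan:
    - [0, 0, 0, 0, 0, 0]
    - [0, 0, 0, 0, 0, 0]
    - [0, 0, 0, 0, 0, 0]
    - [0, 0, 0, 0, 0, 0]
    - [0, 0, 0, 0, 0, 0]
    - [0, 0, 0, 0, 0, 0]
    - [0, 0, 0, 0, 0, 0]
    - [0, 0, 0, 0, 0, 0]
    - [0, 0, 0, 0, 0, 0]
    - [0, 0, 0, 0, 0, 0]

```text
clock: 12.15
ee_pos: [0.5946, 0.2807, 0.2189]
ee_rot: [2.101, 2.335, 0.004]
ft_force: [-2.3, -0.9, 8.1]
opening: -0.0002
gripper_force: 4.1
```

Request:
servo_tool:
  plan:
    - [0, 0, 0, 0, 0, 0]
    - [0, 0, 0, 0, 0, 0]
    - [0, 0, 0, 0, 0, 0]
    - [0, 0, 0, 0, 0, 0]
    - [0, 0, 0, 0, 0, 0]
    - [0, 0, 0, 0, 0, 0]
    - [0, 0, 0, 0, 0, 0]
    - [0, 0, 0, 0, 0, 0]

```text
clock: 12.95
ee_pos: [0.5946, 0.2807, 0.2189]
ee_rot: [2.101, 2.335, 0.004]
ft_force: [-2.3, -1.0, 7.3]
opening: -0.0
gripper_force: 4.1
```

Run:
```python
from h import *
go()
p=imaging.camera("scene")
im=np.hstack([cv2.resize(x[130:230,280:350],None,fx=5,fy=5,interpolation=3) for x in (np.load("sc0.npy"),p["image"])])
cv2.imwrite("pics/s4.png",im[:,:,::-1])
```

```text
t 12.95 pos [0.5946 0.2807 0.2189] F [-2.3 -1.   7.3] j [ 0.14  0.47 -0.86  1.43  0.36  1.4  -0.62] op -0.0
toolx [-0.105  0.994  0.001] tooly [0.994 0.105 0.002] z [ 0.002   0.0012 -1.    ]
```

View pics/s4.png

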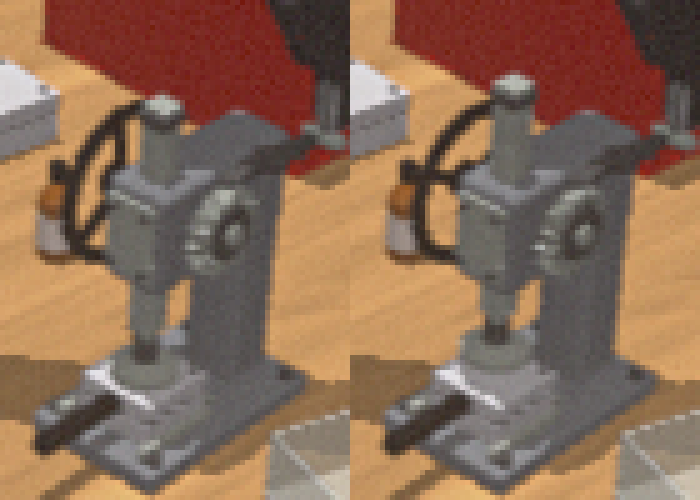

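The ram top rose from row 98 to row 77 in the crop and the follower is off the mould, so the ram is at the top. I'll hold a little longer, then release.

Request:
servo_tool:
  plan:
    - [0, 0, 0, 0, 0, 0]
    - [0, 0, 0, 0, 0, 0]
    - [0, 0, 0, 0, 0, 0]
    - [0, 0, 0, 0, 0, 0]
    - [0, 0, 0, 0, 0, 0]
    - [0, 0, -0.2, 0, 0, 0]
    - [0, 0, -0.4, 0, 0, 0]
    - [0, 0, -0.8, 0, 0, 0]
    - [0, 0, -1, 0, 0, 0]
    - [0, 0, -1, 0, 0, 0]

```text
clock: 14.0
ee_pos: [0.5943, 0.2795, 0.3024]
ee_rot: [-2.102, -2.334, 0.001]
ft_force: [0.0, 0.7, -0.4]
opening: 0.0002
gripper_force: 0.0
```

Request:
servo_tool:
  plan:
    - [0, 0, -0.8, 0, 0, 0]
    - [-1, -0.2, 0, 0, 0, 0]
    - [-1, -0.2, 0, 0, 0, 0]
    - [-1, -0.2, 0, 0, 0, 0]
    - [-1, -0.2, 0, 0, 0, 0]
    - [-1, -0.2, 0, 0, 0, 0]
    - [-1, -0.2, 0, 0, 0, 0]
    - [-1, -0.2, 0, 0, 0, 0]
    - [-1, -0.2, 0, 0, 0, 0]
    - [-1, -0.2, 0, 0, 0, 0]

```text
clock: 15.0
ee_pos: [0.5729, 0.0502, 0.3219]
ee_rot: [2.102, 2.335, -0.0]
ft_force: [-0.3, -0.6, -0.0]
opening: 0.0
gripper_force: 0.0
```

Request:
servo_tool:
  plan:
    - [-1, -0.2, 0, 0, 0, 0]
    - [-1, -0.2, 0, 0, 0, 0]
    - [-1, 0, 0, 0, 0, 0]
    - [0, 0, 1, 0, 0, 0]
    - [0, 0, 1, 0, 0, 0]
    - [0, 0, 1, 0, 0, 0]
    - [0, 0, 1, 0, 0, 0]
    - [0, 0, 0, 0, 0, 0]
  hand: 0

```text
clock: 15.8
ee_pos: [0.5688, -0.0247, 0.2184]
ee_rot: [-2.099, -2.331, 0.006]
ft_force: [-0.6, 0.1, 0.4]
opening: 0.0426
gripper_force: 0.0
```

Run:
```python
from h import *
go((.568,.055,.027))
p=imaging.camera("wrist"); save(p,"w3.png",k=1.5)
print(proj(p,[(.5676,.0552,.05),(.5699,.034,.05),(.5646,.083,.05)])*1.5)
print([(np.array(d["rect"])*1.5,d["conf"]) for d in spotter.spot_in(p,"mould_grip")[:2]])
```

```text
t 15.8 pos [ 0.5688 -0.0247  0.2184] F [-0.6  0.1  0.4] j [ 0.68  0.24 -0.79  1.65  0.17  1.33 -0.03] op 0.0426
toolx [-0.105  0.995  0.001] tooly [ 0.994  0.105 -0.006] z [-6.5e-03  7.0e-04 -1.0e+00]
to (0.568, 0.055, 0.027) shares [3.16 0.35 7.66] rows>= 8
[[396.27737554 147.11017413]
 [396.1702889  179.08538438]
 [396.44810445 103.24845424]]
[(array([399.6 ,  87.75, 102.9 , 174.9 ]), 0.88)]
```

View pics/w3.png

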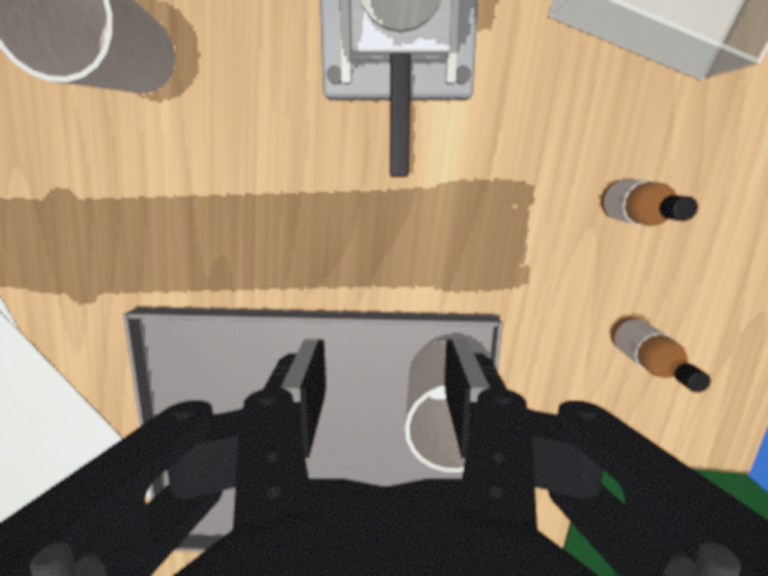

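The handle tip is at (400,175), aligned with the tool and about 2.5 mm off the estimate. The grip point is therefore about (0.570, 0.058). I'll move over it and descend.

Request:
servo_tool:
  plan:
    - [0.8, 0.1, 0, 0, 0, 0]
    - [0.8, 0.1, 0, 0, 0, 0]
    - [0.8, 0.1, 0.5, 0, 0, 0]
    - [0.8, 0.1, 0.5, 0, 0, 0]
    - [0, 0, 1, 0, 0, 0]
    - [0, 0, 1, 0, 0, 0]
    - [0, 0, 1, 0, 0, 0]
    - [0, 0, 1, 0, 0, 0]
    - [0, 0, 0.6, 0, 0, 0]
    - [0, 0, 0, 0, 0, 0]

```text
clock: 16.9
ee_pos: [0.5722, 0.0559, 0.081]
ee_rot: [-2.101, -2.333, 0.002]
ft_force: [-0.4, -0.1, 1.4]
opening: 0.0426
gripper_force: 0.0
```

Run:
```python
from h import *
go((.5705,.056,.027))
p=imaging.camera("wrist"); save(p,"w4.png",k=1.5)
print(proj(p,[(.570,.058,.05),(.572,.037,.05)])*1.5)
```

```text
t 16.9 pos [0.5722 0.0559 0.081 ] F [-0.4 -0.1  1.4] j [ 0.51  0.39 -0.78  1.79  0.31  1.09 -0.27] op 0.0426
toolx [-0.104  0.995  0.   ] tooly [ 0.995  0.104 -0.002] z [-0.002  0.    -1.   ]
to (0.5705, 0.056, 0.027) shares [ 0.01 -0.06  2.16] rows>= 3
[[379.59647279 324.03677467]
 [379.31404497 368.99772003]]
```

View pics/w4.png

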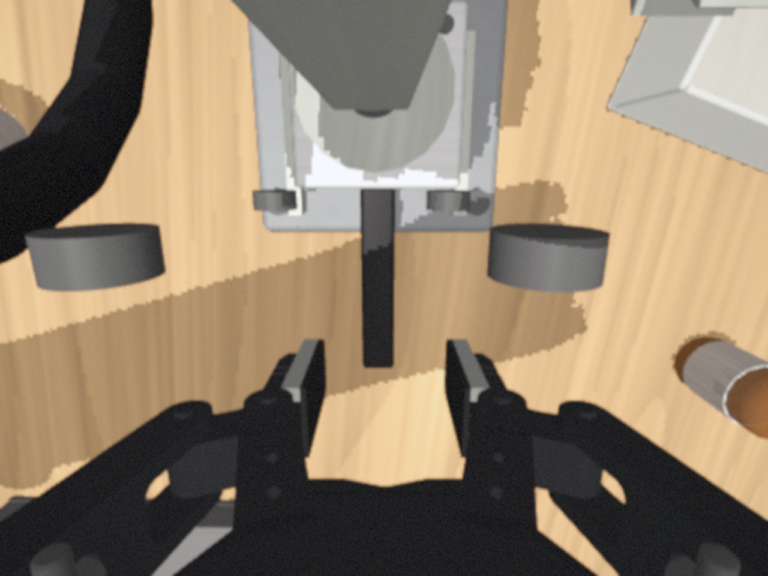

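The view shows the handle at col 378, its tip at row 367, centred between the fingers, plus grey discs at (95,255) and (548,255) that I can't explain. I'll check the camera position before descending.

Run:
```python
from h import *
p=imaging.camera("wrist"); s=env.get_state(); M=R.from_rotvec(s["ee_rot"]).as_matrix()
o,d=ray(p,(256,192)); print("cam",o.round(3),"in tool",(M.T@(o-s["ee_pos"])).round(3),"dir",d.round(2))
for n,uv in dict(bigL=(95,255),bigR=(548,255),smL=(272,200),smR=(447,200)).items():
    for z in(.0,.02,.14): print(n,z,atz(p,np.array(uv)/1.5,z).round(3))
for n in("scene",):
    q=imaging.camera(n); save(q,"s5.png",(250,110,370,230),5)
```

```text
cam [0.566 0.124 0.223] in tool [ 0.068 -0.    -0.14 ] dir [ 0.03 -0.28 -0.96]
bigL 0.0 [0.418 0.062 0.   ]
bigL 0.02 [0.432 0.067 0.02 ]
bigL 0.14 [0.511 0.101 0.14 ]
bigR 0.0 [0.657 0.087 0.   ]
bigR 0.02 [0.649 0.09  0.02 ]
bigR 0.14 [0.6  0.11 0.14]
smL 0.0 [0.511 0.1   0.   ]
smL 0.02 [0.516 0.102 0.02 ]
smL 0.14 [0.546 0.115 0.14 ]
smR 0.0 [0.6  0.11 0.  ]
smR 0.02 [0.597 0.111 0.02 ]
smR 0.14 [0.579 0.118 0.14 ]
```

View pics/s5.png

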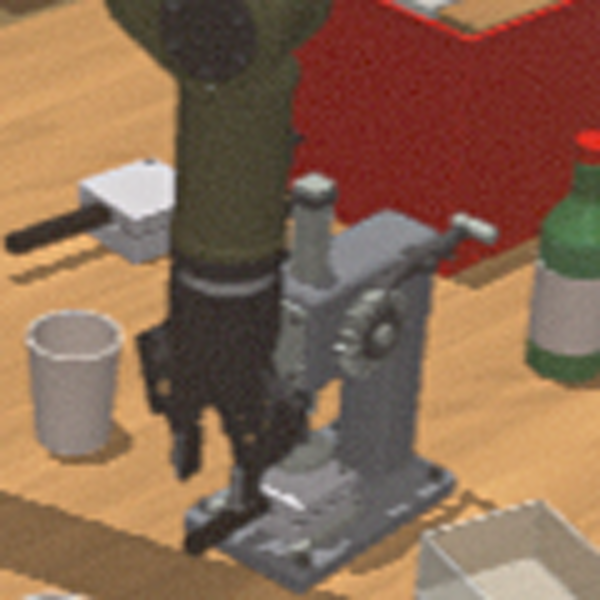

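The camera point sits right at the head's front plate, so the discs are that plate's bolts. Nothing is touching. I'll grip 6 mm further out for clearance, then descend.

Request:
servo_tool:
  plan:
    - [-0.25, -0.1, 0, 0, 0, 0]
    - [0, 0, 0.5, 0, 0, 0]
    - [0, 0, 0.5, 0, 0, 0]
    - [0, 0, 0.5, 0, 0, 0]
    - [0, 0, 0.4, 0, 0, 0]
    - [0, 0, 0.25, 0, 0, 0]
    - [0, 0, 0, 0, 0, 0]

```text
clock: 17.75
ee_pos: [0.5699, 0.0498, 0.0266]
ee_rot: [-2.1, -2.334, 0.002]
ft_force: [0.1, -0.3, -0.4]
opening: 0.0428
gripper_force: 0.0
```

Request:
servo_tool:
  plan:
    - [0, 0, 0, 0, 0, 0]
    - [0, 0, 0, 0, 0, 0]
    - [0, 0, 0, 0, 0, 0]
    - [0, 0, 0, 0, 0, 0]
    - [0, 0, 0, 0, 0, 0]
    - [0, 0, 0, 0, 0, 0]
    - [0, 0, 0, 0, 0, 0]
    - [0, 0, 0, 0, 0, 0]
  hand: -1
  newtons: 70

```text
clock: 18.55
ee_pos: [0.5712, 0.0497, 0.0283]
ee_rot: [2.102, 2.334, 0.001]
ft_force: [-0.5, 0.4, 3.5]
opening: 0.0129
gripper_force: 68.8
```

Request:
servo_tool:
  plan:
    - [-0.2, 0, 0, 0, 0, 0]
    - [-0.2, 0, 0, 0, 0, 0]
    - [-0.2, 0, 0, 0, 0, 0]
    - [-0.2, 0, 0, 0, 0, 0]
    - [-0.2, 0, 0, 0, 0, 0]

```text
clock: 19.05
ee_pos: [0.5736, 0.0245, 0.0281]
ee_rot: [-2.102, -2.334, -0.0]
ft_force: [-0.5, 2.7, 1.8]
opening: 0.0123
gripper_force: 68.8
```

Request:
servo_tool:
  plan:
    - [-0.4, 0, 0, 0, 0, 0]
    - [-0.4, 0, 0, 0, 0, 0]
    - [-0.4, 0, 0, 0, 0, 0]
    - [-0.4, 0, 0, 0, 0, 0]
    - [-0.4, 0, 0, 0, 0, 0]
    - [-0.4, 0, 0, 0, 0, 0]
    - [-0.4, 0, 0, 0, 0, 0]
    - [-0.4, 0, 0, 0, 0, 0]
    - [-0.4, 0, 0, 0, 0, 0]
    - [-0.4, 0, 0, 0, 0, 0]

```text
clock: 20.05
ee_pos: [0.5838, -0.0758, 0.0278]
ee_rot: [-2.102, -2.334, 0.001]
ft_force: [0.6, 0.1, -2.2]
opening: 0.0124
gripper_force: 68.3
```

Run:
```python
from h import *
# mould middle ~96 mm ahead of the TCP along tool x; want mid at tray (-.03,.03) -> TCP
u=np.array([-.104,.995]); t=np.array([.52,-.21]); c,s=np.cos(.076),np.sin(.076)
mid=t+np.array([c*-.03-s*.03,s*-.03+c*.03]); tcp=mid-.096*u; print("mid",mid,"tcp",tcp)
go((*env.get_state()["ee_pos"][:2],.08),(*tcp,.08),(*tcp,.0145))
p=imaging.camera("wrist"); save(p,"w5.png",k=1.5)
```

```text
mid [ 0.48780879 -0.1823644 ] tcp [ 0.49779279 -0.2778844 ]
t 20.05 pos [ 0.5838 -0.0758  0.0278] F [ 0.6  0.1 -2.2] j [ 0.67  0.47 -0.71  1.8   0.36  1.01 -0.08] op 0.0124
toolx [-0.104  0.995 -0.   ] tooly [ 0.995  0.104 -0.001] z [-5.e-04 -5.e-04 -1.e+00]
to (np.float64(0.5837635255977969), np.float64(-0.0758483046595039), 0.08) shares [-0.   -0.   -2.09] rows>= 3
to (np.float64(0.49779279255151415), np.float64(-0.27788440405910253), 0.08) shares [-7.68 -4.26  0.01] rows>= 8
to (np.float64(0.49779279255151415), np.float64(-0.27788440405910253), 0.0145) shares [0.   0.   2.62] rows>= 3
```

View pics/w5.png

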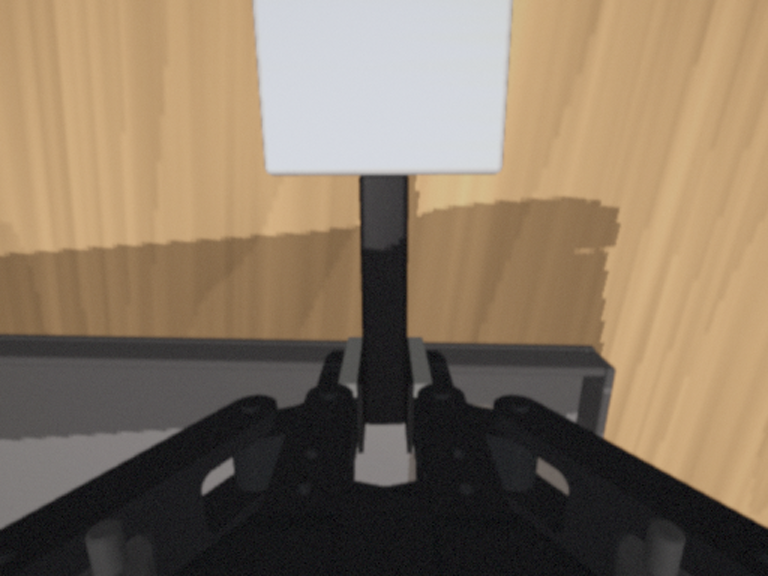

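The mould is held square and clear of the press. The cup lies ahead and to the right of the gripper, so I'll lift, shift sideways away from it, and then go over the tray.

Request:
servo_tool:
  plan:
    - [0, -0.2, -0.6, 0, 0, 0]
    - [0, -0.6, -0.8, 0, 0, 0]
    - [0, -0.8, -0.6, 0, 0, 0]
    - [0, -0.8, 0, 0, 0, 0]
    - [0, -0.8, 0, 0, 0, 0]
    - [-0.4, -0.6, 0, 0, 0, 0]
    - [-0.7, -0.46, 0, 0, 0, 0]
    - [-0.8, 0, 0, 0, 0, 0]
    - [-0.8, 0, 0, 0, 0, 0]
    - [-0.8, 0, 0, 0, 0, 0]

```text
clock: 21.1
ee_pos: [0.4875, -0.1729, 0.0792]
ee_rot: [2.099, 2.335, -0.0]
ft_force: [0.5, -0.3, -2.1]
opening: 0.0126
gripper_force: 68.6
```

Request:
servo_tool:
  plan:
    - [-0.8, 0, 0, 0, 0, 0]
    - [-0.8, 0, 0, 0, 0, 0]
    - [-0.8, 0, 0, 0, 0, 0]
    - [-0.8, 0, 0, 0, 0, 0]
    - [-0.6, 0, 0, 0, 0, 0]
    - [-0.3, 0, 0.3, 0, 0, 0]
    - [0, 0, 0.6, 0, 0, 0]
    - [0, 0, 0.6, 0, 0, 0]
    - [0, 0, 0, 0, 0, 0]

```text
clock: 22.0
ee_pos: [0.4956, -0.2722, 0.0371]
ee_rot: [-2.096, -2.332, 0.001]
ft_force: [-0.5, -0.6, -3.5]
opening: 0.0129
gripper_force: 68.5
```

Run:
```python
from h import *
go((.4978,-.278,.0145))
p=imaging.camera("wrist"); save(p,"w6.png",k=1.0)
```

```text
t 22.0 pos [ 0.4956 -0.2722  0.0371] F [-0.5 -0.6 -3.5] j [ 1.    0.4  -0.64  1.84  0.28  1.    0.35] op 0.0129
toolx [-0.106  0.994  0.004] tooly [ 0.994  0.106 -0.005] z [-0.0052  0.0039 -1.    ]
to (0.4978, -0.278, 0.0145) shares [-0.25  0.07  0.9 ] rows>= 1
```

Request:
servo_tool:
  plan:
    - [0, 0, 0.3, 0, 0, 0]
    - [0, 0, 0.3, 0, 0, 0]
    - [0, 0, 0.16, 0, 0, 0]
    - [0, 0, 0.06, 0, 0, 0]
    - [0, 0, 0, 0, 0, 0]

```text
clock: 22.55
ee_pos: [0.4978, -0.2747, 0.0199]
ee_rot: [-2.102, -2.334, 0.0]
ft_force: [-0.6, -0.3, -3.0]
opening: 0.0123
gripper_force: 68.6
```

Request:
servo_tool:
  plan:
    - [0, 0, 0.04, 0, 0, 0]
    - [0, 0, 0.04, 0, 0, 0]
    - [0, 0, 0, 0, 0, 0]

```text
clock: 22.85
ee_pos: [0.4979, -0.2748, 0.0181]
ee_rot: [2.102, 2.334, -0.0]
ft_force: [-0.5, 0.4, -2.2]
opening: 0.0124
gripper_force: 68.6
```

Request:
servo_tool:
  plan:
    - [0, 0, 0.04, 0, 0, 0]
    - [0, 0, 0.04, 0, 0, 0]
    - [0, 0, 0.04, 0, 0, 0]
    - [0, 0, 0, 0, 0, 0]

```text
clock: 23.25
ee_pos: [0.4979, -0.2749, 0.0151]
ee_rot: [2.102, 2.334, -0.0]
ft_force: [0.2, 0.1, -1.7]
opening: 0.0123
gripper_force: 68.7
```

Request:
servo_tool:
  plan:
    - [0, 0, 0.04, 0, 0, 0]
    - [0, 0, 0, 0, 0, 0]

```text
clock: 23.45
ee_pos: [0.498, -0.275, 0.0145]
ee_rot: [2.102, 2.334, -0.0]
ft_force: [-1.6, -0.5, 2.3]
opening: 0.0126
gripper_force: 69.2
```

The mould is touching the floor. I'll open partway (room to the walls), then lift off.

Request:
servo_tool:
  plan:
    - [0, 0, 0, 0, 0, 0]
    - [0, 0, 0, 0, 0, 0]
    - [0, 0, 0, 0, 0, 0]
    - [0, 0, 0, 0, 0, 0]
    - [0, 0, 0, 0, 0, 0]
    - [0, 0, 0, 0, 0, 0]
    - [0, 0, -0.3, 0, 0, 0]
    - [0, 0, -0.6, 0, 0, 0]
    - [0, 0, -0.8, 0, 0, 0]
  hand: 0
  newtons: 20

```text
clock: 24.35
ee_pos: [0.4976, -0.2744, 0.0574]
ee_rot: [-2.101, -2.334, 0.0]
ft_force: [1.1, 0.7, 0.4]
opening: 0.0425
gripper_force: 0.0
```

Request:
servo_tool:
  plan:
    - [0, 0, -1, 0, 0, 0]
    - [0, 0, -1, 0, 0, 0]
    - [0, 0, -1, 0, 0, 0]
    - [0, 0, -1, 0, 0, 0]
    - [0, 0, -1, 0, 0, 0]
    - [0, 0, 0, 0, 0, 0]

```text
clock: 24.95
ee_pos: [0.5005, -0.2755, 0.1869]
ee_rot: [2.096, 2.329, 0.001]
ft_force: [0.8, 1.5, 0.3]
opening: 0.0425
gripper_force: 0.0
```

Run:
```python
from h import *
go()
p=imaging.camera("scene"); im1=p["image"][130:310,160:370]
q=imaging.camera("wrist")
im=np.hstack([cv2.resize(im1,(448,384)),cv2.resize(q["image"],(352,264),interpolation=3) if 0 else cv2.copyMakeBorder(cv2.resize(q["image"],(352,264)),0,120,0,0,0)])
cv2.imwrite("pics/fin.png",im[:,:,::-1])
```

```text
t 24.95 pos [ 0.5005 -0.2755  0.1869] F [0.8 1.5 0.3] j [ 1.06  0.24 -0.69  1.7   0.16  1.25  0.44] op 0.0425
toolx [-0.105  0.994 -0.006] tooly [0.994 0.105 0.006] z [ 0.0069 -0.005  -1.    ]
```

View pics/fin.png

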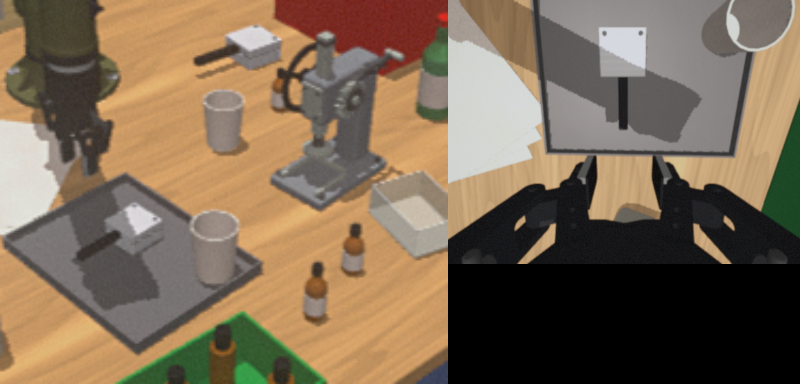

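The mould lies flat and well inside the tray, at (135,228) in the left half. The cup is standing, the ram is up and the pawl is back at rest, so I'll hand in.

```bash
python3 -c "
from bench import env
print(env.sign_off())"
```

```text
the job is handed in; nothing more can be done
None
```

I handed the job in at about 25 s of the 70 s. The last pictures show the ram up, the pawl back on the wheel, the smaller mould lying flat in the tray and the bystanders in view standing; the sign-off returned no verdict.

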